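# Seat the pressing roller in the V-nest and shut the keeper gate

## Robot

A 7-joint arm with a two-finger parallel gripper is mounted at the origin on the work surface. World frame = base frame: x ahead of the robot, y to its left, z up, the work surface at z = 0. Lengths are in m, angles in rad, forces in N, time in s.
With the tool pointing down it reaches from about 0.425 to 0.925 m from the base axis. Payload 6.8 kg.
Tool frame: the origin (TCP) lies between the finger pads; the fingertips stand 11 mm ahead of it and the grasp point (between the pads) lies 8 mm behind it; z points along the fingers, y is the line along which they close (so a half turn about z gives the same grasp; the last joint's range is limited). The gripper opens to 85 mm and grips with 20 to 120 N. Pads are 22 mm wide; open, the fingers measure 114 mm over their backs; the gripper's body (76 mm by 85 mm) begins 54 mm behind the grasp point. The pads swing forward as they close: fully open they stand 13 mm farther back than shut.
Start: joints at [1.141, 0.477, 0.022, 1.555, -0.011, 1.109, -0.083], TCP at [0.213, -0.64, 0.242] pointing down, gripper open.
Joint ranges: [-2.96, 2.96], [-0.34, 2.1], [-1.41, 1.46], [0.24, 2.44], [-1.37, 4.51], [0.17, 1.92], [-2.96, 2.96]. Speed limits (rad/s): [2.39, 2.39, 3.14, 3.14, 3.14, 3.14, 3.14].

## Interface

Orientations are given as a rotation vector (axis times angle).
In Python, from bench import r gives the robot as it stands.
- The arm moves only by the tool send_rows, never from a script. Its argument "deltas" is a list of rows, each an object of numbers: "dx", "dy", "dz": the shift along the world's x, y, z in mm; "rx", "ry", "rz": the turn, a rotation vector about the world's x, y, z in degrees. A call has 1 to 5 rows; each row is the pose to reach, as a shift and turn from the pose commanded when the call began; what a row does not reach only later rows make up. A row lasts 1/12 s, in which the tool goes at most 41.7 mm and 7.16 degrees, less where a joint would pass 70% of its speed; a pose out of reach is approached as far as the arm can. A call with a gripper value outside its range is refused whole. "jaw" is the finger opening in mm, from 0 to 85.4, set as the call begins (left out, the last holds). The fingers move at their own pace and stop on an object; "newtons" is the grip in N (left out, the last holds). Time passes only in rows, so rows that repeat a pose let the fingers close. It gives the time, the measured TCP pose, the force, the opening and the grip force at its end, in the units of the state.
- r.get_obs(): the state, without advancing time (a new reading comes with each control period).
- r.grab_frame(name): name is "scene" or "top" or "wrist"; returns a dict with "frame" (480x640x3 uint8, blue, green, red), "z_map" (480x640 float32, m along the optical axis (not along the pixel's ray), 0 where there is no reading), "vertical_fov" (degrees; the focal length in pixels is half the picture's height over the tangent of half this angle, whatever the lens; pixels are square), "cx", "cy" (the principal point, pixels), "xyz" and "orientation" of the camera in the world. Camera axes: x right, y down, z forward; pixel columns grow to the right and rows downward; lengths in m; the calibration is good to about 2 mm. A picture is of the moment at which its call begins.
- r.hand_in(): hands the job in; it is judged then, once.
The state is a dict: "clock": time; "joints": joint angles; "qvel": joint speeds; "tau": joint torques, N m; "tcp_pos": TCP position; "orientation": TCP orientation; "contact_force": force on the tool from outside, world axes, zero at the start; "moment": the same for the moment, N m; "grip_width": finger opening in m; "gripper_force": force on a finger pad.
Only numpy, scipy, OpenCV 4.12 (cv2) and the standard library are available. Lean on these libraries where they do the work, as an engineer would, in place of code of your own. Each camera call takes 0.05 s, during which the arm holds its last target. There are 200 camera calls.

## Task

Slide the green pressing roller along the bench, standing on end and without lifting it, into the V of the blue jig until it is fully home, resting against both faces. Then swing the yellow gate all the way shut behind it, and leave everything else on the bench where it is.

Things in the scene. Friction and masses are not known exactly. Their poses are not given: they have to be found in the camera images.
- roller: The green pressing roller: a solid cylinder 76 mm in diameter and 60 mm tall, standing on end, about 0.45 kg, grey aluminium hub on top. Origin at the centre of its underside, z up along its axis; it may turn about z without meaning.
- jig: Blue V-nest jig bolted to the bench. Origin on the bench exactly under the axis of the seated roller; x points into the V (the mouth opens to -x), y across it, z up. Two walls 45 mm high with bright faces form a 90 degree V symmetric about x: faces run from the mouth (x 0, y +-53 mm) in to x 45, y +-9 mm. Back block to x 95 mm.
- nest_stop (a point): Centre of the top of the steel stop that the gate shuts against, 36 mm above the bench, 12 x 16 mm, at x -34, y -63 mm in the jig frame. 10 mm high blue foot plates lie outside |y| = 45 mm on both sides of the jig, as far out as x -59 mm on the +y side.
- gate_pin (a point): On the axis of the upright pin about which the gate swings, at bench height: x -46, y +70 mm in the jig frame. The gate is a level yellow bar 12 mm thick, from the pin to 152 mm out, spanning heights 12 to 36 mm.
- gate (a joint): Angle of the gate. 0 = shut: the bar lies across the mouth along the jig's -y, against the stop, its inner face at jig x -40 mm, 2 mm clear of a seated roller. It grows as the gate swings out; at pi/2 the bar points along the jig's -x, away from the V; limit 2.1. Friction about 0.06 N m, no spring: it stays where it is left.
- gate_post (a point): On the axis of the black upright round post by which the gate is moved: 16 mm in diameter, standing on the bar from 36 to 78 mm above the bench, 144 mm from the pin. The point lies 62 mm above the bench.
- core: Bystander, to be left where it is: bare aluminium roller core (50 mm across, 60 mm tall), standing. Origin at its underside (bench height).
- glue: Bystander, to be left where it is: white glue bottle with a long nozzle, 72 mm across, 155 mm tall, standing. Origin at its underside (bench height).
- solvent: Bystander, to be left where it is: orange bottle, 54 mm across, 150 mm tall, standing. Origin at its underside (bench height).
- cup: Bystander, to be left where it is: green plastic cup, 76 mm across the rim, 95 mm tall. Origin at its underside (bench height).
- brush: Bystander, to be left where it is: glue brush lying flat. Origin at its underside (bench height).
- hammer: Bystander, to be left where it is: hammer lying flat. Origin at its underside (bench height).
- tape: Bystander, to be left where it is: yellow tape ring lying flat, 90 mm across, 24 mm tall. Origin at its underside (bench height).
Not all that is in view belongs to the job. What is shaped like the roller but red is not meant.

How it is judged:
On the way, in this order (a step that is already met when the one before it is completed fails the run):
1. the roller stands home in the V, within 3 mm, while the gate is still open (more than 0.8 rad) (horizontal distance between roller and jig below 0.003 m and angle between roller's own z axis and vertical below 0.05 rad and height (world z) of roller below 0.004 m and value of joint gate above 0.8 rad), for 0.2 s.
2. the gate is shut (below 0.06 rad) behind the seated roller (horizontal distance between roller and jig below 0.003 m and angle between roller's own z axis and vertical below 0.05 rad and height (world z) of roller below 0.004 m and value of joint gate below 0.06 rad), for 0.2 s.
At the end, for the whole second after the job is handed in: The roller stands upright on the bench (within 0.05 rad) with its axis within 3 mm of the centre of the nest, the gate is closed to within 0.06 rad, and both are at rest (all of step 2 and linear speed of roller below 0.01 m/s and velocity of joint gate between -0.05 and 0.05 rad/s); the robot touches nothing.
It fails at once if the roller is lifted more than 15 mm off the bench or tipped over (height (world z) of roller above 0.015 m or angle between roller's own z axis and vertical above 0.35 rad).
It fails at once if another thing on the bench is moved more than 30 mm (distance of any of core, glue, solvent, cup, brush, hammer, tape from where it was at the start of the episode above 0.03 m).
It also fails if it takes over 58 s, if anything falls off the work surface, if the arm or the gripper's body presses on something with over 40 N, if the wrist force passes 120 N, or if a joint passes its speed limit or range.

## Working session

There is one attempt and no reset: what is moved stays moved. The work goes in short steps, Python scripts to look and compute and a tool call to move; the robot and the scene stay as the last step left them, time stands still between calls to the robot, and variables do not carry over. Pictures are saved under pics/ and viewed, at most 10 in all, crops included, and the job is handed in when it is done.

Besides the shell and the picture viewer there is one more tool, called as name(argument=value, ...) on one line, values as JSON. send_rows: Moves the arm, as the interface text tells. Its arguments: {"type":"object","properties":{"deltas":{"type":"array","items":{"type":"object","properties":{"dx":{"type":"number"},"dy":{"type":"number"},"dz":{"type":"number"},"rx":{"type":"number"},"ry":{"type":"number"},"rz":{"type":"number"}}}},"jaw":{"type":"number"},"newtons":{"type":"number"}},"required":["deltas"]}

```bash
mkdir -p pics; cat > h.py <<'E'
import numpy as np, cv2
from scipy.spatial.transform import Rotation as R
from bench import r
def grab(n):
    d=r.grab_frame(n); f=240/np.tan(np.radians(d["vertical_fov"])/2)
    o=np.array(d["orientation"]); 
    M=R.from_rotvec(o).as_matrix() if o.size==3 else o.reshape(3,3)
    v,u=np.mgrid[0:480,0:640]
    z=d["z_map"]
    c=np.stack([(u-d["cx"])/f*z,(v-d["cy"])/f*z,z],-1)
    d["P"]=c@M.T+np.array(d["xyz"]); d["M"]=M; d["f"]=f
    d["P"][z==0]=np.nan
    return d
def ray(d,u,v,h):
    k=d["M"]@np.array([(u-d["cx"])/d["f"],(v-d["cy"])/d["f"],1]); p=np.array(d["xyz"])
    return p+k*(h-p[2])/k[2]
E
python3 - <<'E'
from h import *
for n in("top","scene"):
    d=grab(n); cv2.imwrite(f"pics/{n}0.png",d["frame"]); print(n,d["xyz"],d["orientation"],d["vertical_fov"])
    np.savez(f"/tmp/{n}.npz",P=d["P"],f=d["frame"])
print(r.get_obs())
E
```

```text
top [0.34192851 0.03223666 1.14600178] [-2.06983556  2.15797538 -0.21915369] 57.767564778970375
scene [1.28595824 0.53419466 0.67997631] [-1.12668238 -2.20533811  1.17102057] 57.39304705846098
{'clock': 0.1, 'joints': array([ 1.1409133 ,  0.47776563,  0.02234742,  1.55635837, -0.01151053,
        1.10934235, -0.08310328]), 'qvel': array([-0.00107729, -0.00146605,  0.00014394, -0.00368687,  0.00132428,
       -0.00162946, -0.00087342]), 'tau': array([ 4.81543088e-03, -5.97754562e+01,  1.61272198e+00, -2.81952578e+01,
        1.25323894e-02,  5.00145456e-03,  3.83899726e-05]), 'tcp_pos': array([ 0.21329417, -0.63984962,  0.24138828]), 'orientation': array([-3.09933923e+00, -5.03017505e-01,  6.26924425e-04]), 'contact_force': array([-0.22445289, -0.14371976,  0.38217624]), 'moment': array([ 0.00445657, -0.01001193, -0.02608171]), 'gripper_force': 0.0, 'grip_width': 0.0854163539063435}
```

View pics/top0.png

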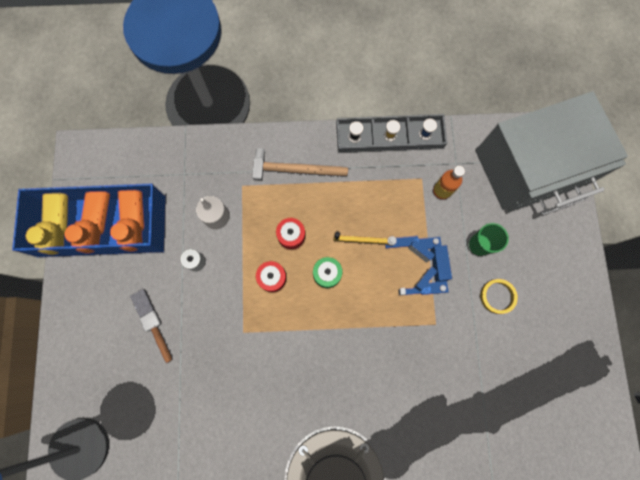

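View pics/scene0.png

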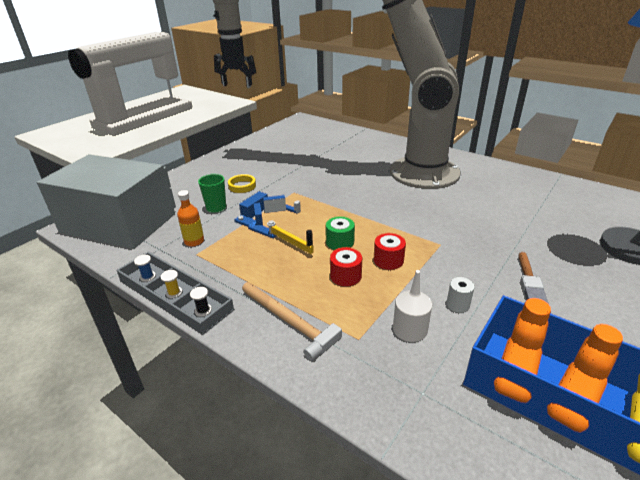

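The top view shows these candidates: green roller (328,272), red rollers (290,233) and (270,276), and green cup (490,239). I choose the green one with the hub at (328,272). The jig is at about (430,265) with its mouth facing image left. The gate pin is at (392,241), the post at (338,236) and the stop at (403,291).

```bash
python3 - <<'E'
from h import *
d=grab("top"); P=d["P"]; hsv=cv2.cvtColor(d["frame"],cv2.COLOR_BGR2HSV)
H,S,V=hsv[...,0].astype(int),hsv[...,1],hsv[...,2]
def pts(m,box,z0,z1):
    u0,u1,v0,v1=box; k=np.zeros_like(m); k[v0:v1,u0:u1]=m[v0:v1,u0:u1]
    k&=(P[...,2]>z0)&(P[...,2]<z1); return P[k]
# roller: all points with top height
any_=np.ones_like(H,bool)
q=pts(any_,(305,352,250,296),.052,.068); c,rad=cv2.minEnclosingCircle(q[:,:2].astype(np.float32)); print("roller",c,rad,np.median(q[:,2]),len(q))
y=pts((H>18)&(H<35)&(S>120),(340,392,230,250),.02,.045)
m,_,vv=np.linalg.svd(y-y.mean(0),full_matrices=False)[0:3]; print("gate",y.mean(0),vv[0],np.ptp(y@vv[0]))
p=pts(any_,(328,350,225,246),.06,.09); print("post",p.mean(0),len(p))
b=pts((H>100)&(H<125)&(S>100),(380,460,230,300),.038,.055);print("walls",b.mean(0),b.min(0),b.max(0),np.median(b[:,2]))
s=pts((S<80),(396,409,285,297),.028,.045);print("stop",s.mean(0) if len(s) else 0,len(s))
print("pin px",P[241,392],ray(d,392,241,.036),"stop",ray(d,403,291,.036),P[291,403])
print("bench",P[310,300],P[285,350])
for n,(u,v) in dict(red1=(290,229),red2=(270,272)).items(): print(n,P[v,u],)
crop=d["frame"][215:310,320:465]; cv2.imwrite("pics/c1.png",cv2.resize(crop,None,fx=5,fy=5,interpolation=cv2.INTER_CUBIC))
E
```

```text
roller (0.5019426941871643, -0.003871650667861104) 0.03812802955508232 0.060424223362712914 704
gate [ 0.58540757 -0.10195761  0.03426817] [-0.10666609 -0.99429019  0.00306115] 0.12275220542328226
post [ 0.59263949 -0.03163588  0.07550172] 38
walls [ 0.5136524  -0.27955908  0.04507372] [ 0.44745086 -0.31753055  0.03842446] [ 0.57755754 -0.22322814  0.05142687] 0.04507080757278992
stop [ 0.44641958 -0.19348366  0.03548972] 33
pin px [ 0.57527821 -0.17597902  0.04288228] [ 0.57673406 -0.17727806  0.036     ] stop [ 0.44536771 -0.19515929  0.036     ] [ 0.44562719 -0.19572973  0.03321545]
bench [ 0.41057088  0.0701581  -0.00185325] [ 0.47003043 -0.06385092  0.00285284]
red1 [0.61342288 0.08650301 0.06293004]
red2 [0.50430047 0.13999478 0.06337071]
```

View pics/c1.png

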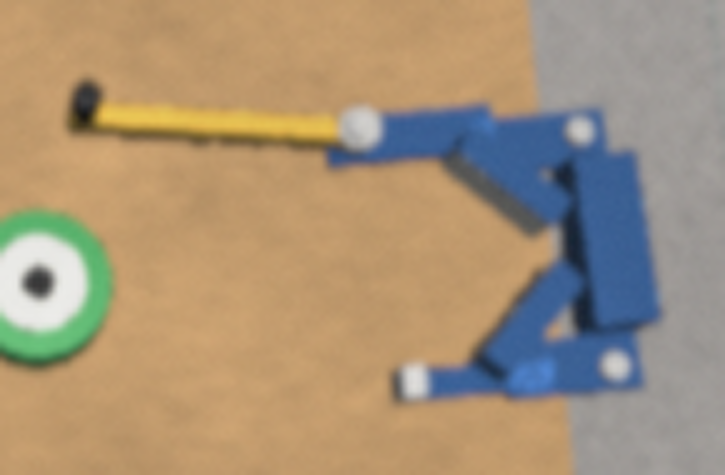

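The crop confirms the choice: the green roller is at the left and the V mouth faces it. The gate bar is open at about 90°, with the pin cap at crop (361,128) and the stop at (413,382). From the pin and stop, the jig origin is about (0.5095, -0.226), with jig x about (0.04, -0.999) in the world. The plan is to push from behind with two half-open fingers straddling the roller.

send_rows(deltas=[{"dx": 30,"dy": 28,"rz": 6.8},{"dx": 60,"dy": 56,"rz": 13.6},{"dx": 90,"dy": 84,"rz": 20.4},{"dx": 120,"dy": 112,"rz": 27.2},{"dx": 150,"dy": 140,"rz": 34}], jaw=40)

```text
$.deltas[0]: bad value
```

send_rows(deltas=[{"dx": 16,"dy": 38,"rz": 6.8},{"dx": 32,"dy": 76,"rz": 13.6},{"dx": 48,"dy": 114,"rz": 20.4},{"dx": 64,"dy": 152,"rz": 27.2},{"dx": 80,"dy": 190,"rz": 34}])

```text
$.deltas[0]: bad value
```

send_rows(deltas=[{"dx": 8,"dy": 40,"rz": 1},{"dx": 16,"dy": 80,"rz": 2},{"dx": 24,"dy": 120,"rz": 3},{"dx": 32,"dy": 160,"rz": 4},{"dx": 40,"dy": 200,"rz": 5.6}])

```text
$.deltas[0]: bad value
```

send_rows(deltas=[{"dx": 5,"dy": 40},{"dx": 10,"dy": 80},{"dx": 14,"dy": 120},{"dx": 17,"dy": 165},{"dx": 17,"dy": 165}])

```text
$.deltas[0]: bad value
```

```bash
python3 - <<'E'
from h import *
o=r.get_obs(); print(o["clock"],o["tcp_pos"],o["joints"],R.from_rotvec(o["orientation"]).as_matrix(),o["grip_width"])
d=grab("wrist"); cv2.imwrite("pics/w1.png",d["frame"]); P=d["P"]
k=(abs(P[...,2]-.06)<.006)&(np.hypot(P[...,0]-.502,P[...,1]+.004)<.05); q=P[k]
if len(q)>50: print("roller",cv2.minEnclosingCircle(q[:,:2].astype(np.float32)),len(q))
E
```

```text
0.15 [ 0.21332138 -0.63995769  0.24157524] [ 1.14093506  0.47758961  0.02233896  1.5561947  -0.01147693  1.10928918
 -0.083105  ] [[ 9.48670325e-01  3.16266238e-01 -5.30953698e-04]
 [ 3.16266665e-01 -9.48669515e-01  1.24412814e-03]
 [-1.10223860e-04 -1.34819040e-03 -9.99999085e-01]] 0.08548599624519103
```

View pics/w1.png

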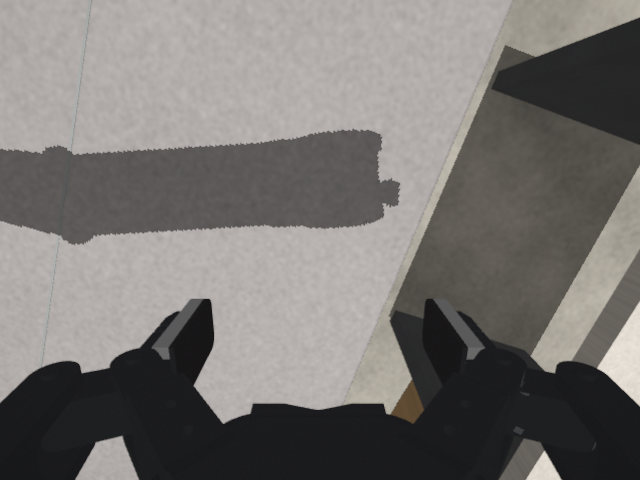

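The rows were refused, most likely because all six keys are needed. The picture shows only bare bench and the gripper fingers, so the arm has not moved.

send_rows(deltas=[{"dx": 30,"dy": 28,"dz": 0,"rx": 0,"ry": 0,"rz": 6.8},{"dx": 60,"dy": 56,"dz": 0,"rx": 0,"ry": 0,"rz": 13.6},{"dx": 90,"dy": 84,"dz": 0,"rx": 0,"ry": 0,"rz": 20.4},{"dx": 120,"dy": 112,"dz": 0,"rx": 0,"ry": 0,"rz": 27.2},{"dx": 150,"dy": 140,"dz": 0,"rx": 0,"ry": 0,"rz": 34}], jaw=40)

```text
clock: 0.62
tcp_pos: [0.3645, -0.4988, 0.2423]
orientation: [-2.814, -1.396, 0.0]
contact_force: [0.5, -0.9, 0.1]
grip_width: 0.0399
gripper_force: 0.0
```

send_rows(deltas=[{"dx": 16,"dy": 38,"dz": 0,"rx": 0,"ry": 0,"rz": 6.8},{"dx": 32,"dy": 76,"dz": 0,"rx": 0,"ry": 0,"rz": 13.6},{"dx": 48,"dy": 114,"dz": 0,"rx": 0,"ry": 0,"rz": 20.4},{"dx": 64,"dy": 152,"dz": 0,"rx": 0,"ry": 0,"rz": 27.2},{"dx": 80,"dy": 190,"dz": 0,"rx": 0,"ry": 0,"rz": 34}])

```text
clock: 1.03
tcp_pos: [0.4438, -0.3085, 0.2424]
orientation: [2.283, 2.158, -0.0]
contact_force: [0.9, 0.3, -0.6]
grip_width: 0.0399
gripper_force: 0.0
```

send_rows(deltas=[{"dx": 8,"dy": 40,"dz": 0,"rx": 0,"ry": 0,"rz": 1},{"dx": 16,"dy": 80,"dz": 0,"rx": 0,"ry": 0,"rz": 2},{"dx": 24,"dy": 120,"dz": 0,"rx": 0,"ry": 0,"rz": 3},{"dx": 32,"dy": 160,"dz": 0,"rx": 0,"ry": 0,"rz": 4},{"dx": 40,"dy": 200,"dz": 0,"rx": 0,"ry": 0,"rz": 5.6}])

```text
clock: 1.45
tcp_pos: [0.4834, -0.1085, 0.2424]
orientation: [2.181, 2.261, -0.0]
contact_force: [1.2, 0.6, 0.3]
grip_width: 0.0397
gripper_force: 0.0
```

send_rows(deltas=[{"dx": 5,"dy": 40,"dz": 0,"rx": 0,"ry": 0,"rz": 0},{"dx": 10,"dy": 80,"dz": 0,"rx": 0,"ry": 0,"rz": 0},{"dx": 14,"dy": 120,"dz": 0,"rx": 0,"ry": 0,"rz": 0},{"dx": 17,"dy": 160,"dz": 0,"rx": 0,"ry": 0,"rz": 0},{"dx": 17,"dy": 165,"dz": 0,"rx": 0,"ry": 0,"rz": 0}])

```text
clock: 1.87
tcp_pos: [0.5003, 0.0631, 0.243]
orientation: [-2.169, -2.27, -0.006]
contact_force: [0.1, 0.8, 0.5]
grip_width: 0.0396
gripper_force: 0.0
```

```bash
python3 - <<'E'
from h import *
o=r.get_obs(); print(o["clock"],o["tcp_pos"],R.from_rotvec(o["orientation"]).as_matrix().round(3),o["joints"].round(2))
d=grab("wrist"); cv2.imwrite("pics/w2.png",d["frame"]); P=d["P"]
k=(abs(P[...,2]-.06)<.006)&(np.hypot(P[...,0]-.502,P[...,1]+.004)<.05); q=P[k]
if len(q)>50: print("roller",cv2.minEnclosingCircle(q[:,:2].astype(np.float32)),len(q))
E
```

```text
1.8667 [0.50032126 0.06305881 0.24302928] [[-0.045  0.999  0.002]
 [ 0.999  0.045  0.004]
 [ 0.004  0.002 -1.   ]] [ 0.28  0.25 -0.61  1.92  0.16  1.01 -0.36]
roller ((0.5021675229072571, -0.005230889655649662), 0.03802052140235901) 4546
```

View pics/w2.png

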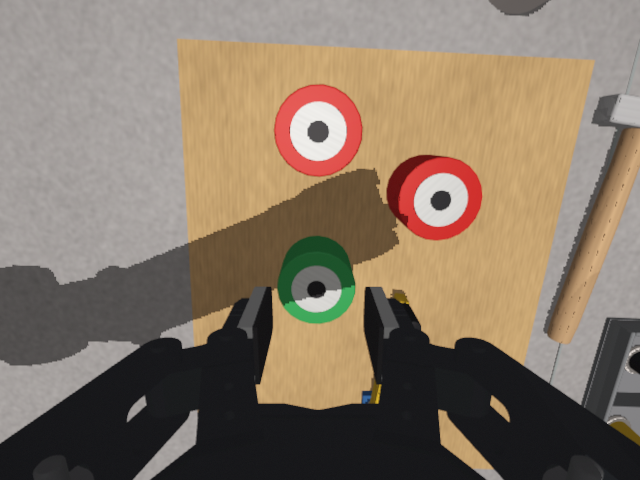

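The wrist view shows the green roller at (316,285), with the fingers just behind it (image up is +y). The red rollers at (318,130) and (440,198) are clear of the push. I descend behind the roller.

send_rows(deltas=[{"dx": 1,"dy": 0,"dz": -40,"rx": 0,"ry": 0,"rz": 0},{"dx": 1,"dy": 0,"dz": -80,"rx": 0,"ry": 0,"rz": 0},{"dx": 1,"dy": 0,"dz": -120,"rx": 0,"ry": 0,"rz": 0},{"dx": 1,"dy": 0,"dz": -160,"rx": 0,"ry": 0,"rz": 0},{"dx": 1,"dy": 0,"dz": -185,"rx": 0,"ry": 0,"rz": 0}])

```text
clock: 2.33
tcp_pos: [0.4995, 0.0523, 0.0537]
orientation: [-2.182, -2.257, 0.006]
contact_force: [0.0, 0.1, 0.4]
grip_width: 0.0401
gripper_force: 0.0
```

send_rows(deltas=[{"dx": 0,"dy": 0,"dz": -15,"rx": 0,"ry": 0,"rz": 0},{"dx": 0,"dy": 0,"dz": -29,"rx": 0,"ry": 0,"rz": 0},{"dx": 0,"dy": 0,"dz": -29,"rx": 0,"ry": 0,"rz": 0}])

```text
clock: 2.58
tcp_pos: [0.4995, 0.0526, 0.0256]
orientation: [-2.181, -2.257, 0.007]
contact_force: [0.2, 0.1, -0.2]
grip_width: 0.0399
gripper_force: 0.0
```

send_rows(deltas=[{"dx": 1,"dy": -6,"dz": 0,"rx": 0,"ry": 0,"rz": 0},{"dx": 1,"dy": -13,"dz": 0,"rx": 0,"ry": 0,"rz": 0},{"dx": 1,"dy": -23,"dz": 0,"rx": 0,"ry": 0,"rz": 0},{"dx": 2,"dy": -35,"dz": 0,"rx": 0,"ry": 0,"rz": 0},{"dx": 2,"dy": -47,"dz": 0,"rx": 0,"ry": 0,"rz": 0}])

```text
clock: 3.0
tcp_pos: [0.5043, 0.0067, 0.0292]
orientation: [2.181, 2.26, 0.003]
contact_force: [-0.1, 3.1, -0.3]
grip_width: 0.0401
gripper_force: 2.1
```

send_rows(deltas=[{"dx": 0,"dy": -12,"dz": 0,"rx": 0,"ry": 0,"rz": 0},{"dx": 1,"dy": -24,"dz": 0,"rx": 0,"ry": 0,"rz": 0},{"dx": 1,"dy": -36,"dz": 0,"rx": 0,"ry": 0,"rz": 0},{"dx": 2,"dy": -48,"dz": 0,"rx": 0,"ry": 0,"rz": 0},{"dx": 2,"dy": -60,"dz": 0,"rx": 0,"ry": 0,"rz": 0}])

```text
clock: 3.42
tcp_pos: [0.5064, -0.0529, 0.0291]
orientation: [2.181, 2.26, 0.003]
contact_force: [0.1, 5.6, 4.1]
grip_width: 0.0402
gripper_force: 3.0
```

send_rows(deltas=[{"dx": 0,"dy": -12,"dz": 0,"rx": 0,"ry": 0,"rz": 0},{"dx": 1,"dy": -24,"dz": 0,"rx": 0,"ry": 0,"rz": 0},{"dx": 1,"dy": -36,"dz": 0,"rx": 0,"ry": 0,"rz": 0},{"dx": 2,"dy": -46,"dz": 0,"rx": 0,"ry": 0,"rz": 0},{"dx": 2,"dy": -52,"dz": 0,"rx": 0,"ry": 0,"rz": 0}])

```text
clock: 3.83
tcp_pos: [0.508, -0.1058, 0.029]
orientation: [2.182, 2.259, 0.002]
contact_force: [0.3, 6.6, 5.6]
grip_width: 0.0401
gripper_force: 3.7
```

```bash
cat >> h.py <<'E'
def roller(d,c0,rad=.06):
    P=d["P"]; hsv=cv2.cvtColor(d["frame"],cv2.COLOR_BGR2HSV)
    k=(abs(P[...,2]-.0605)<.005)&(np.hypot(P[...,0]-c0[0],P[...,1]-c0[1])<rad)&~((hsv[...,0]>100)&(hsv[...,1]>90))
    g=k&(abs(hsv[...,0].astype(int)-70)<20)&(hsv[...,1]>80)
    q=P[g][:,:2].astype(np.float32); return cv2.minEnclosingCircle(q),len(q)
E
python3 - <<'E'
from h import *
o=r.get_obs(); print(o["clock"],o["tcp_pos"],o["contact_force"])
d=grab("top"); print(roller(d,(.506,-.17)))
cv2.imwrite("pics/t2.png",cv2.resize(d["frame"][205:315,320:470],None,fx=5,fy=5))
P=d["P"];k=(P[...,2]>.06)&(P[...,2]<.085)&(np.hypot(P[...,0]-.5926,P[...,1]+.0316)<.04);print("post",P[k].mean(0) if k.any() else 0)
E
```

```text
3.8333 [ 0.50800341 -0.10576626  0.02898572] [0.34717367 6.61739956 5.62379767]
(((0.0, 0.0), 0.0), 0)
post [ 0.59272841 -0.03202651  0.0756778 ]
```

View pics/t2.png

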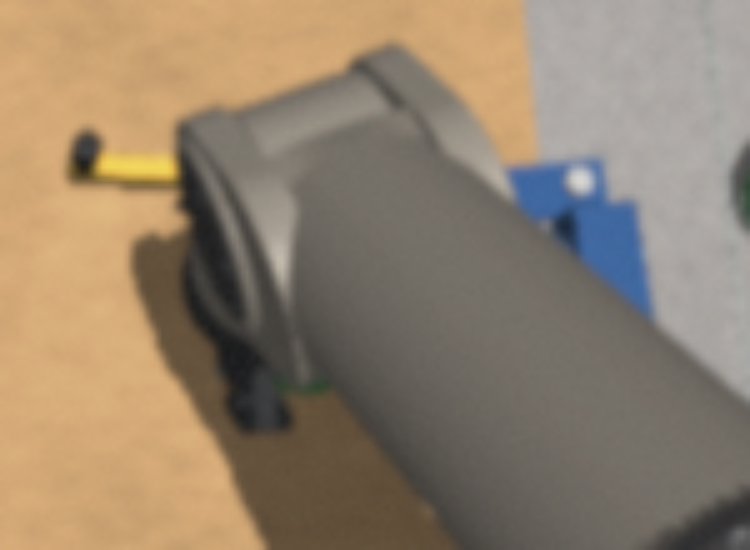

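The arm hides the roller from the top view, but its edge shows in front of the fingertip at crop (300,385). The gate post has not moved. I push on and watch the force.

send_rows(deltas=[{"dx": 0,"dy": -12,"dz": 0,"rx": 0,"ry": 0,"rz": 0},{"dx": 0,"dy": -24,"dz": 0,"rx": 0,"ry": 0,"rz": 0},{"dx": 0,"dy": -36,"dz": 0,"rx": 0,"ry": 0,"rz": 0},{"dx": 0,"dy": -46,"dz": 0,"rx": 0,"ry": 0,"rz": 0},{"dx": 0,"dy": -54,"dz": 0,"rx": 0,"ry": 0,"rz": 0}])

```text
clock: 4.3
tcp_pos: [0.5077, -0.1587, 0.0288]
orientation: [2.181, 2.261, 0.002]
contact_force: [-0.2, 6.7, 4.7]
grip_width: 0.0398
gripper_force: 3.6
```

send_rows(deltas=[{"dx": 0,"dy": -5,"dz": 0,"rx": 0,"ry": 0,"rz": 0},{"dx": 0,"dy": -9,"dz": 0,"rx": 0,"ry": 0,"rz": 0},{"dx": 0,"dy": -13,"dz": 0,"rx": 0,"ry": 0,"rz": 0},{"dx": 0,"dy": -16,"dz": 0,"rx": 0,"ry": 0,"rz": 0}])

```text
clock: 4.63
tcp_pos: [0.5076, -0.174, 0.0288]
orientation: [-2.181, -2.261, -0.002]
contact_force: [1.1, 6.8, 5.8]
grip_width: 0.0401
gripper_force: 3.7
```

```bash
python3 - <<'E'
from h import *
d=grab("wrist"); print(roller(d,(.508,-.22))); cv2.imwrite("pics/w3.png",d["frame"])
E
```

```text
(((0.5083032846450806, -0.1876518726348877), 0.021896133199334145), 4185)
```

View pics/w3.png

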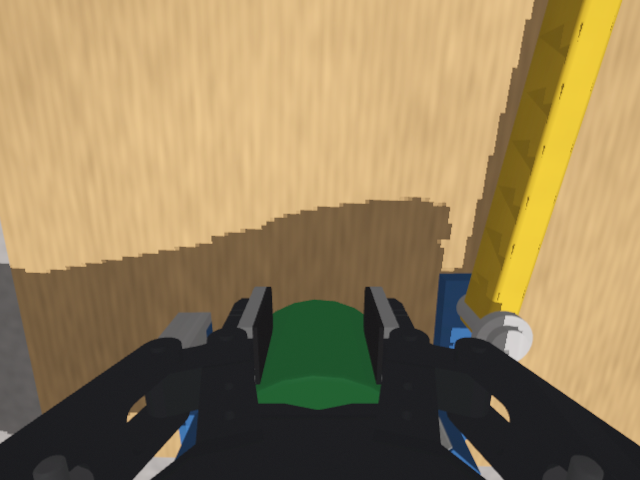

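The roller (318,350) sits centred between the fingers, with the stop at (190,330) and the pin at (505,335) both clear. I push gently until the force rises.

send_rows(deltas=[{"dx": 0,"dy": -2,"dz": 0,"rx": 0,"ry": 0,"rz": 0},{"dx": 0,"dy": -4,"dz": 0,"rx": 0,"ry": 0,"rz": 0},{"dx": 0,"dy": -6,"dz": 0,"rx": 0,"ry": 0,"rz": 0},{"dx": 0,"dy": -8,"dz": 0,"rx": 0,"ry": 0,"rz": 0}])

```text
clock: 5.02
tcp_pos: [0.5078, -0.1803, 0.0288]
orientation: [-2.179, -2.261, -0.004]
contact_force: [-0.4, 13.8, 6.8]
grip_width: 0.0397
gripper_force: 6.9
```

send_rows(deltas=[{"dx": 0,"dy": -2,"dz": 0,"rx": 0,"ry": 0,"rz": 0},{"dx": 0,"dy": -3,"dz": 0,"rx": 0,"ry": 0,"rz": 0},{"dx": 0,"dy": -3,"dz": 0,"rx": 0,"ry": 0,"rz": 0}])

```text
clock: 5.27
tcp_pos: [0.5079, -0.1804, 0.0288]
orientation: [-2.175, -2.262, -0.007]
contact_force: [-0.7, 17.4, 7.7]
grip_width: 0.0399
gripper_force: 8.0
```

The force rose while the tool stopped, so the roller appears seated. I back off, lift and check from above.

send_rows(deltas=[{"dx": 0,"dy": 4,"dz": 0,"rx": 0,"ry": 0,"rz": 0},{"dx": 0,"dy": 14,"dz": 0,"rx": 0,"ry": 0,"rz": 0},{"dx": 0,"dy": 34,"dz": 0,"rx": 0,"ry": 0,"rz": 0},{"dx": 0,"dy": 50,"dz": 0,"rx": 0,"ry": 0,"rz": 0},{"dx": 0,"dy": 50,"dz": 30,"rx": 0,"ry": 0,"rz": 0}])

```text
clock: 5.68
tcp_pos: [0.5037, -0.1321, 0.0546]
orientation: [-2.172, -2.259, 0.006]
contact_force: [-0.7, -0.5, 0.0]
grip_width: 0.0402
gripper_force: 0.0
```

send_rows(deltas=[{"dx": 0,"dy": 0,"dz": 40,"rx": 0,"ry": 0,"rz": 0},{"dx": 0,"dy": 0,"dz": 80,"rx": 0,"ry": 0,"rz": 0},{"dx": 0,"dy": 0,"dz": 120,"rx": 0,"ry": 0,"rz": 0},{"dx": 0,"dy": 0,"dz": 160,"rx": 0,"ry": 0,"rz": 0},{"dx": 0,"dy": 0,"dz": 175,"rx": 0,"ry": 0,"rz": 0}])

```text
clock: 6.1
tcp_pos: [0.5092, -0.1366, 0.2388]
orientation: [2.179, 2.254, 0.003]
contact_force: [0.8, 0.5, -0.7]
grip_width: 0.0401
gripper_force: 0.0
```

send_rows(deltas=[{"dx": 0,"dy": -15,"dz": 15,"rx": 0,"ry": 0,"rz": 0},{"dx": 0,"dy": -15,"dz": 15,"rx": 0,"ry": 0,"rz": 0},{"dx": 0,"dy": -15,"dz": 15,"rx": 0,"ry": 0,"rz": 0}], jaw=85)

```text
clock: 6.35
tcp_pos: [0.5071, -0.152, 0.2485]
orientation: [2.184, 2.256, -0.001]
contact_force: [-0.6, 0.8, -0.3]
grip_width: 0.0747
gripper_force: 0.0
```

```bash
python3 - <<'E'
from h import *
d=grab("wrist"); print(r.get_obs()["tcp_pos"],roller(d,(.5095,-.226),.06)); cv2.imwrite("pics/w4.png",d["frame"])
np.savez("/tmp/w4.npz",**{k:d[k] for k in("frame","P","M","f","cx","cy","xyz")})
E
```

```text
[ 0.50660211 -0.15102383  0.24753753] (((0.5091867446899414, -0.22467264533042908), 0.03807823732495308), 2511)
```

View pics/w4.png

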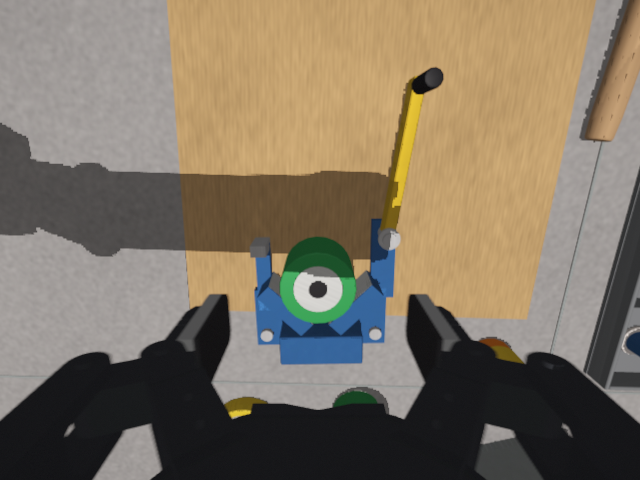

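The roller (318,288) sits in the V. The stop is at (261,247), the pin at (389,240) and the post top at (433,77). I compare it with the jig in the same frame.

```bash
python3 - <<'E'
import numpy as np
z=np.load("/tmp/w4.npz"); P=z["P"]; 
def ctr(u0,u1,v0,v1,a,b,xy=None):
    q=P[v0:v1,u0:u1].reshape(-1,3); q=q[(q[:,2]>a)&(q[:,2]<b)]; 
    return (q[:,:2].min(0)+q[:,:2].max(0))/2,np.ptp(q[:,:2],axis=0),np.median(q[:,2]),len(q)
p=ctr(374,403,225,256,.038,.06); s=ctr(248,276,232,262,.0335,.04); post=ctr(405,448,60,100,.07,.085)
print(p,s,post)
A=np.array([-46,70])/1e3;B=np.array([-34,-63])/1e3
c=lambda v:complex(*v)
w=(c(p[0])-c(s[0]))/(c(A)-c(B)); w/=abs(w); o=(c(p[0])+c(s[0]))/2-w*(c(A)+c(B))/2
print("jig",o,np.degrees(np.angle(w)),"len",abs(c(p[0])-c(s[0])),"roller in jig mm",(complex(.50919,-.22467)-o)/w*1e3)
v=(c(post[0])-c(p[0]))/w; print("gate r,theta",abs(v),np.degrees(np.angle(v*1j)))
E
```

```text
(array([ 0.57898487, -0.17574065]), array([0.02168215, 0.02541968]), np.float64(0.041972541974479666), 390) (array([ 0.44726578, -0.19571015]), array([0.01571492, 0.01250641]), np.float64(0.03719292906810068), 191) (array([ 0.59427825, -0.03468759]), array([0.01551033, 0.01541189]), np.float64(0.078756682576339), 390)
jig (0.5120494079954937-0.22586381408703063j) -86.53480704258635 len 0.1332242420123876 roller in jig mm (-1.3644602447825012-2.7820234361870404j)
gate r,theta 0.14187971611442515 -99.65319753517245
```

The same-frame check puts the roller about (-1.4, -2.8) mm from home, with a noisy pin measurement. A second push with closed fingers (a flat face, free to slide sideways) should settle it against both faces.

send_rows(deltas=[{"dx": 1,"dy": 25,"dz": -30,"rx": 0,"ry": 0,"rz": 0},{"dx": 1,"dy": 25,"dz": -70,"rx": 0,"ry": 0,"rz": 0},{"dx": 1,"dy": 25,"dz": -110,"rx": 0,"ry": 0,"rz": 0},{"dx": 1,"dy": 25,"dz": -150,"rx": 0,"ry": 0,"rz": 0},{"dx": 1,"dy": 25,"dz": -180,"rx": 0,"ry": 0,"rz": 0}], jaw=0)

```text
clock: 6.82
tcp_pos: [0.5056, -0.1243, 0.064]
orientation: [-2.177, -2.258, 0.004]
contact_force: [-0.2, -0.5, -0.0]
grip_width: 0.0245
gripper_force: 0.0
```

send_rows(deltas=[{"dx": 0,"dy": 0,"dz": -20,"rx": 0,"ry": 0,"rz": 0},{"dx": 0,"dy": 0,"dz": -37,"rx": 0,"ry": 0,"rz": 0},{"dx": 0,"dy": -10,"dz": -37,"rx": 0,"ry": 0,"rz": 0},{"dx": 0,"dy": -20,"dz": -37,"rx": 0,"ry": 0,"rz": 0},{"dx": 0,"dy": -30,"dz": -37,"rx": 0,"ry": 0,"rz": 0}])

```text
clock: 7.23
tcp_pos: [0.5085, -0.1564, 0.0316]
orientation: [-2.181, -2.261, 0.0]
contact_force: [0.1, -0.7, 0.6]
grip_width: 0.0003
gripper_force: 0.0
```

send_rows(deltas=[{"dx": 0,"dy": -5,"dz": 0,"rx": 0,"ry": 0,"rz": 0},{"dx": 0,"dy": -10,"dz": 0,"rx": 0,"ry": 0,"rz": 0},{"dx": 0,"dy": -14,"dz": 0,"rx": 0,"ry": 0,"rz": 0},{"dx": 0,"dy": -17,"dz": 0,"rx": 0,"ry": 0,"rz": 0},{"dx": 0,"dy": -20,"dz": 0,"rx": 0,"ry": 0,"rz": 0}])

```text
clock: 7.65
tcp_pos: [0.5089, -0.1744, 0.0319]
orientation: [-2.181, -2.261, -0.003]
contact_force: [-0.7, 10.4, 5.5]
grip_width: -0.0002
gripper_force: 4.8
```

send_rows(deltas=[{"dx": 0,"dy": -2,"dz": 0,"rx": 0,"ry": 0,"rz": 0},{"dx": 0,"dy": -3,"dz": 0,"rx": 0,"ry": 0,"rz": 0},{"dx": 0,"dy": -4,"dz": 0,"rx": 0,"ry": 0,"rz": 0}])

```text
clock: 7.9
tcp_pos: [0.5105, -0.175, 0.032]
orientation: [-2.177, -2.265, -0.009]
contact_force: [3.3, 11.7, 2.0]
grip_width: -0.0001
gripper_force: 5.4
```

send_rows(deltas=[{"dx": 0,"dy": -2,"dz": 0,"rx": 0,"ry": 0,"rz": 0},{"dx": 0,"dy": -3,"dz": 0,"rx": 0,"ry": 0,"rz": 0},{"dx": 0,"dy": -3,"dz": 0,"rx": 0,"ry": 0,"rz": 0}])

```text
clock: 8.15
tcp_pos: [0.512, -0.1756, 0.0323]
orientation: [-2.175, -2.267, -0.015]
contact_force: [5.3, 15.0, 0.9]
grip_width: 0.0002
gripper_force: 6.5
```

send_rows(deltas=[{"dx": 0,"dy": 5,"dz": 0,"rx": 0,"ry": 0,"rz": 0},{"dx": 0,"dy": 20,"dz": 0,"rx": 0,"ry": 0,"rz": 0},{"dx": 0,"dy": 45,"dz": 0,"rx": 0,"ry": 0,"rz": 0},{"dx": 0,"dy": 45,"dz": 40,"rx": 0,"ry": 0,"rz": 0},{"dx": 0,"dy": 45,"dz": 80,"rx": 0,"ry": 0,"rz": 0}])

```text
clock: 8.57
tcp_pos: [0.5067, -0.1346, 0.1105]
orientation: [-2.172, -2.262, 0.003]
contact_force: [1.8, -1.3, 1.8]
grip_width: -0.0004
gripper_force: 0.0
```

send_rows(deltas=[{"dx": 0,"dy": 0,"dz": 40,"rx": 0,"ry": 0,"rz": 0},{"dx": 0,"dy": 0,"dz": 80,"rx": 0,"ry": 0,"rz": 0},{"dx": 0,"dy": 0,"dz": 120,"rx": 0,"ry": 0,"rz": 0},{"dx": 0,"dy": 0,"dz": 138,"rx": 0,"ry": 0,"rz": 0},{"dx": 0,"dy": 0,"dz": 138,"rx": 0,"ry": 0,"rz": 0}])

```text
clock: 8.98
tcp_pos: [0.5111, -0.1375, 0.2546]
orientation: [2.176, 2.255, 0.006]
contact_force: [0.4, -0.3, 0.5]
grip_width: 0.0004
gripper_force: 0.0
```

```bash
python3 - <<'E'
from h import *
d=grab("wrist"); (c,rad),n=roller(d,(.5095,-.226),.06); print(r.get_obs()["tcp_pos"],c,rad,n)
P=d["P"]; hsv=cv2.cvtColor(d["frame"],cv2.COLOR_BGR2HSV)
# wall tops z~45: blue; fit sides of back block + symmetric extents, in trial jig frame
th=np.radians(-87); ex=np.array([np.cos(th),np.sin(th)]); ey=np.array([-ex[1],ex[0]])
k=(hsv[...,0]>100)&(hsv[...,0]<125)&(hsv[...,1]>90)&(P[...,2]>.035)&(P[...,2]<.055)
print("blue top",k.sum(),np.median(P[k][:,2]))
q=P[k][:,:2]-np.array(c); X=q@ex*1e3; Y=q@ey*1e3
for x0 in range(0,100,8):
    m=(X>=x0)&(X<x0+8)
    if m.sum()>5: yp=Y[m&(Y>0)]; yn=Y[m&(Y<0)]; print(x0,[a and (round(min(a)),round(max(a))) for a in(list(yn),list(yp))])
cv2.imwrite("pics/w5.png",d["frame"])
s=(np.abs(P[...,0]-.447)<.02)&(np.abs(P[...,1]+.195)<.02)&(P[...,2]>.033)&(P[...,2]<.041); print("stop",(P[s].min(0)+P[s].max(0))/2,np.ptp(P[s],axis=0))
s=(np.hypot(P[...,0]-.579,P[...,1]+.176)<.02)&(P[...,2]>.038)&(P[...,2]<.05);qq=P[s][:,:2].astype(np.float32);print("pin",cv2.minEnclosingCircle(qq),np.median(qq,0))
E
```

```text
[ 0.50971065 -0.13755681  0.25184948] (0.5102648735046387, -0.223612442612648) 0.037743404507637024 1356
blue top 1072 0.045949520364065716
0 [(-56, -48), (50, 58)]
8 [(-64, -41), (43, 65)]
16 [(-65, -37), (42, 67)]
24 [(-56, -35), (44, 58)]
32 [(-49, -36), (45, 50)]
80 [[], (366, 372)]
88 [[], (360, 368)]
96 [[], (360, 364)]
stop [ 0.44683027 -0.19582989  0.03577012] [0.0166825  0.01263334 0.00551372]
pin ((0.580450177192688, -0.18668635189533234), 0.006371994968503714) [ 0.57867366 -0.17608328]
```

The walls are symmetric about the roller to within 1 mm, but its depth in the V is uncertain by about 2 mm. I move the arm aside for an unobstructed top view.

send_rows(deltas=[{"dx": 0,"dy": 40,"dz": 0,"rx": 0,"ry": 0,"rz": 0},{"dx": 0,"dy": 80,"dz": 0,"rx": 0,"ry": 0,"rz": 0},{"dx": 0,"dy": 120,"dz": 0,"rx": 0,"ry": 0,"rz": 0},{"dx": 0,"dy": 160,"dz": 0,"rx": 0,"ry": 0,"rz": 0},{"dx": 0,"dy": 200,"dz": 0,"rx": 0,"ry": 0,"rz": 0}])

```text
clock: 9.45
tcp_pos: [0.5071, 0.064, 0.2478]
orientation: [-2.181, -2.259, 0.003]
contact_force: [0.4, -0.1, -0.4]
grip_width: 0.0001
gripper_force: 0.0
```

send_rows(deltas=[{"dx": 0,"dy": 40,"dz": 0,"rx": 0,"ry": 0,"rz": 0},{"dx": 0,"dy": 80,"dz": 0,"rx": 0,"ry": 0,"rz": 0},{"dx": 0,"dy": 100,"dz": 0,"rx": 0,"ry": 0,"rz": 0}])

```text
clock: 9.7
tcp_pos: [0.5065, 0.1679, 0.2482]
orientation: [-2.173, -2.265, -0.0]
contact_force: [0.0, -0.1, 0.3]
grip_width: -0.0
gripper_force: 0.0
```

```bash
python3 - <<'E'
from h import *
d=grab("top"); (c,rad),n=roller(d,(.5095,-.226),.06); print(r.get_obs()["tcp_pos"],"depth roller",c,rad,n)
hsv=cv2.cvtColor(d["frame"],cv2.COLOR_BGR2HSV)
g=((abs(hsv[...,0].astype(int)-70)<20)&(hsv[...,1]>80)).astype(np.uint8); g[:, :370]=0; g[:,460:]=0
P=d["P"]
# hub (white disc, flat on top z=.06) -> pixel centroid incl. black hole
v,u=np.where((P[...,2]>.055)&(np.hypot(P[...,0]-.51,P[...,1]+.225)<.05)); 
e=cv2.minEnclosingCircle(np.stack([u,v],1).astype(np.float32)); print("top px",e,ray(d,*e[0],.06))
f=d["frame"][225:305,375:460]; cv2.imwrite("pics/t3.png",cv2.resize(f,None,fx=7,fy=7,interpolation=cv2.INTER_CUBIC))
E
```

```text
[0.50622374 0.17069086 0.2483968 ] depth roller (0.510586142539978, -0.22348393499851227) 0.038187284022569656 345
top px ((413.9752502441406, 264.08416748046875), 15.052729606628418) [ 0.50977686 -0.22355302  0.06      ]
```

View pics/t3.png

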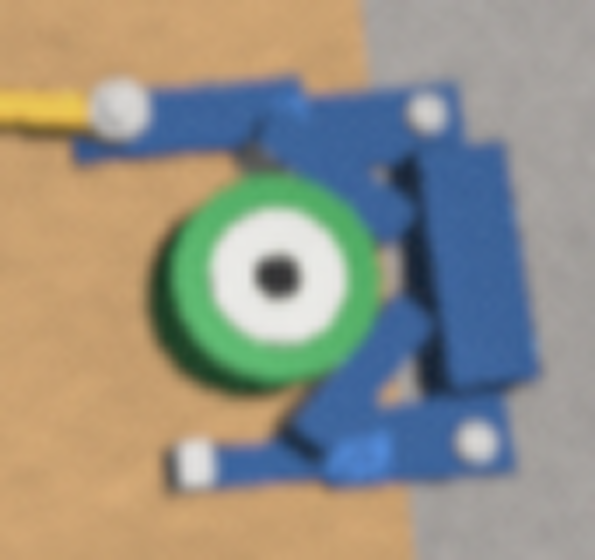

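With half-pixel corrections, the roller centre at crop (278,277) agrees with the pin (120,108) and stop (195,465) to about 1 mm. The push forces also lay inside the V's cone, so the roller is home. Next is the gate: I go outside the post with closed fingers.

send_rows(deltas=[{"dx": 21,"dy": -34,"dz": 0,"rx": 0,"ry": 0,"rz": 0},{"dx": 42,"dy": -68,"dz": 0,"rx": 0,"ry": 0,"rz": 0},{"dx": 62,"dy": -102,"dz": 0,"rx": 0,"ry": 0,"rz": 0},{"dx": 83,"dy": -136,"dz": 0,"rx": 0,"ry": 0,"rz": 0},{"dx": 104,"dy": -170,"dz": 0,"rx": 0,"ry": 0,"rz": 0}])

```text
clock: 10.17
tcp_pos: [0.6122, -0.0098, 0.2475]
orientation: [-2.18, -2.26, 0.004]
contact_force: [0.2, 0.7, 0.8]
grip_width: 0.0004
gripper_force: 0.0
```

send_rows(deltas=[{"dx": 20,"dy": -34,"dz": 0,"rx": 0,"ry": 0,"rz": 0},{"dx": 20,"dy": -34,"dz": -40,"rx": 0,"ry": 0,"rz": 0},{"dx": 20,"dy": -34,"dz": -80,"rx": 0,"ry": 0,"rz": 0},{"dx": 20,"dy": -34,"dz": -120,"rx": 0,"ry": 0,"rz": 0},{"dx": 20,"dy": -34,"dz": -150,"rx": 0,"ry": 0,"rz": 0}])

```text
clock: 10.58
tcp_pos: [0.6296, -0.0423, 0.0942]
orientation: [-2.179, -2.257, 0.006]
contact_force: [-1.0, -0.1, -0.7]
grip_width: -0.0
gripper_force: 0.0
```

send_rows(deltas=[{"dx": 0,"dy": 0,"dz": -20,"rx": 0,"ry": 0,"rz": 0},{"dx": 0,"dy": 0,"dz": -40,"rx": 0,"ry": 0,"rz": 0},{"dx": 0,"dy": 0,"dz": -40,"rx": 0,"ry": 0,"rz": 0}])

```text
clock: 10.83
tcp_pos: [0.628, -0.042, 0.0534]
orientation: [-2.176, -2.256, 0.011]
contact_force: [-0.4, -0.1, -0.6]
grip_width: 0.0
gripper_force: 0.0
```

send_rows(deltas=[{"dx": -13,"dy": 4,"dz": 2,"rx": 0,"ry": 0,"rz": 0},{"dx": -26,"dy": 8,"dz": 2,"rx": 0,"ry": 0,"rz": 0},{"dx": -38,"dy": 10,"dz": 2,"rx": 0,"ry": 0,"rz": 0},{"dx": -56,"dy": 10,"dz": 2,"rx": 0,"ry": 0,"rz": 0},{"dx": -74,"dy": 10,"dz": 2,"rx": 0,"ry": 0,"rz": 0}])

```text
clock: 11.25
tcp_pos: [0.5582, -0.0314, 0.0618]
orientation: [2.181, 2.26, 0.001]
contact_force: [1.1, -1.2, -0.1]
grip_width: -0.0004
gripper_force: 0.6
```

send_rows(deltas=[{"dx": -18,"dy": -4,"dz": 0,"rx": 0,"ry": 0,"rz": 0},{"dx": -36,"dy": -10,"dz": 0,"rx": 0,"ry": 0,"rz": 0},{"dx": -52,"dy": -19,"dz": 0,"rx": 0,"ry": 0,"rz": 0},{"dx": -68,"dy": -30,"dz": 0,"rx": 0,"ry": 0,"rz": 0}])

```text
clock: 11.58
tcp_pos: [0.4899, -0.0611, 0.0619]
orientation: [2.18, 2.262, 0.001]
contact_force: [0.3, 0.3, 0.6]
grip_width: 0.0001
gripper_force: 0.3
```

```bash
python3 - <<'E'
from h import *
d=grab("scene"); cv2.imwrite("pics/s2.png",cv2.resize(d["frame"][150:300,200:400],None,fx=3,fy=3)); print(r.get_obs()["tcp_pos"])
E
```

```text
[ 0.4857512  -0.06441782  0.06108019]
```

View pics/s2.png

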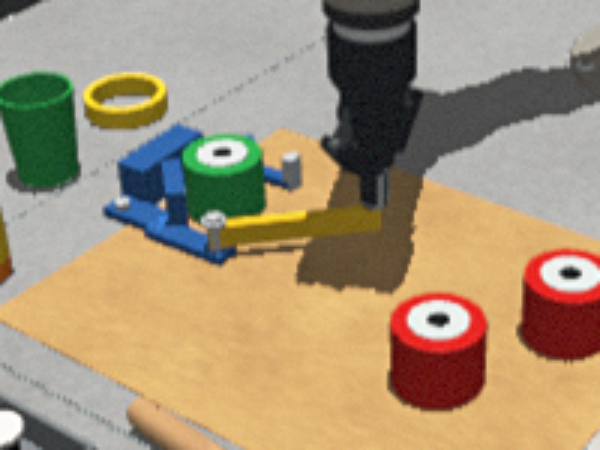

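The gate (bar from crop (215,230) to (380,220)) is moving with the finger, and the roller stands in the V at (222,175). I swing on to shut.

send_rows(deltas=[{"dx": -14,"dy": -13,"dz": 0,"rx": 0,"ry": 0,"rz": 0},{"dx": -27,"dy": -28,"dz": 0,"rx": 0,"ry": 0,"rz": 0},{"dx": -37,"dy": -46,"dz": 0,"rx": 0,"ry": 0,"rz": 0},{"dx": -46,"dy": -62,"dz": 0,"rx": 0,"ry": 0,"rz": 0}])

```text
clock: 11.97
tcp_pos: [0.444, -0.1241, 0.0618]
orientation: [2.181, 2.261, 0.0]
contact_force: [0.0, 0.6, -0.0]
grip_width: 0.0001
gripper_force: 0.4
```

send_rows(deltas=[{"dx": -3,"dy": -10,"dz": 0,"rx": 0,"ry": 0,"rz": 0},{"dx": -5,"dy": -19,"dz": 0,"rx": 0,"ry": 0,"rz": 0},{"dx": -7,"dy": -26,"dz": 0,"rx": 0,"ry": 0,"rz": 0},{"dx": -8,"dy": -32,"dz": 0,"rx": 0,"ry": 0,"rz": 0},{"dx": -8,"dy": -36,"dz": 0,"rx": 0,"ry": 0,"rz": 0}])

```text
clock: 12.38
tcp_pos: [0.4368, -0.1597, 0.0614]
orientation: [2.182, 2.261, 0.0]
contact_force: [-0.9, 0.9, 0.0]
grip_width: 0.0001
gripper_force: 0.3
```

send_rows(deltas=[{"dx": -1,"dy": -3,"dz": 0,"rx": 0,"ry": 0,"rz": 0},{"dx": -1,"dy": -5,"dz": 0,"rx": 0,"ry": 0,"rz": 0},{"dx": -1,"dy": -7,"dz": 0,"rx": 0,"ry": 0,"rz": 0},{"dx": -1,"dy": -9,"dz": 0,"rx": 0,"ry": 0,"rz": 0},{"dx": -1,"dy": -10,"dz": 0,"rx": 0,"ry": 0,"rz": 0}])

```text
clock: 12.8
tcp_pos: [0.4357, -0.1643, 0.0613]
orientation: [-2.174, -2.262, -0.006]
contact_force: [-1.4, 16.6, 6.2]
grip_width: -0.0003
gripper_force: 8.7
```

The force jumped to 16.6 N at the expected shut position. I back off and check.

send_rows(deltas=[{"dx": 0,"dy": 8,"dz": 0,"rx": 0,"ry": 0,"rz": 0},{"dx": 0,"dy": 20,"dz": 0,"rx": 0,"ry": 0,"rz": 0},{"dx": 0,"dy": 50,"dz": 0,"rx": 0,"ry": 0,"rz": 0},{"dx": 0,"dy": 60,"dz": 40,"rx": 0,"ry": 0,"rz": 0},{"dx": 0,"dy": 80,"dz": 80,"rx": 0,"ry": 0,"rz": 0}])

```text
clock: 13.22
tcp_pos: [0.434, -0.0894, 0.1381]
orientation: [-2.176, -2.259, 0.004]
contact_force: [0.2, -0.8, 1.3]
grip_width: -0.0003
gripper_force: 0.0
```

send_rows(deltas=[{"dx": 10,"dy": 40,"dz": 20,"rx": 0,"ry": 0,"rz": 0},{"dx": 20,"dy": 80,"dz": 60,"rx": 0,"ry": 0,"rz": 0},{"dx": 30,"dy": 120,"dz": 100,"rx": 0,"ry": 0,"rz": 0},{"dx": 40,"dy": 160,"dz": 100,"rx": 0,"ry": 0,"rz": 0},{"dx": 40,"dy": 200,"dz": 100,"rx": 0,"ry": 0,"rz": 0}])

```text
clock: 13.63
tcp_pos: [0.4751, 0.0845, 0.2376]
orientation: [2.181, 2.255, 0.005]
contact_force: [1.8, -0.3, -1.9]
grip_width: -0.0004
gripper_force: 0.0
```

```bash
python3 - <<'E'
from h import *
d=grab("top"); P=d["P"]; print(roller(d,(.5095,-.226)))
hsv=cv2.cvtColor(d["frame"],cv2.COLOR_BGR2HSV)
k=(abs(hsv[...,0].astype(int)-26)<8)&(hsv[...,1]>120)&(np.hypot(P[...,0]-.5,P[...,1]+.18)<.11)&(P[...,2]>.025)&(P[...,2]<.045)
vx,vy,x,y=cv2.fitLine(P[k][:,:2].astype(np.float32),cv2.DIST_HUBER,0,.01,.01).ravel(); print("bar",k.sum(),np.degrees(np.arctan2(vy,vx)),x,y)
p=(P[...,2]>.06)&(P[...,2]<.09)&(np.hypot(P[...,0]-.433,P[...,1]+.184)<.03); print("post",P[p].mean(0),p.sum())
cv2.imwrite("pics/t4.png",cv2.resize(d["frame"][215:310,365:465],None,fx=6,fy=6,interpolation=cv2.INTER_CUBIC))
E
```

```text
(((0.5103408098220825, -0.22312192618846893), 0.038243066519498825), 350)
bar 259 2.2862463 0.49940085 -0.17837226
post [ 0.43501769 -0.18142823  0.07596693] 38
```

View pics/t4.png

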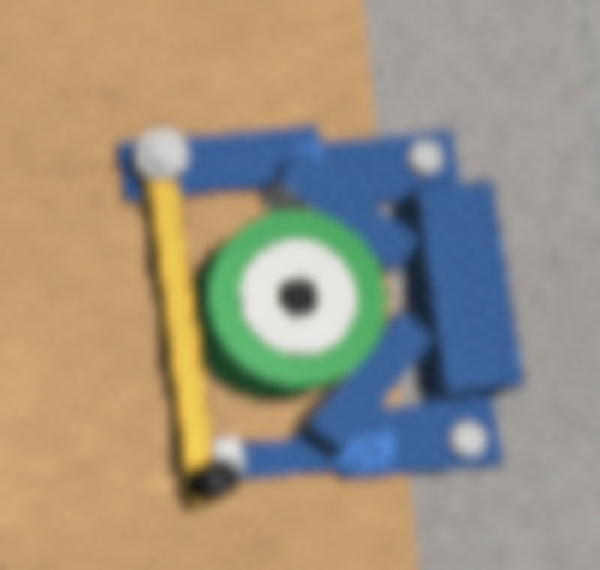

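The bar lies against the stop (crop (205,465)). Its axis is 45.1 mm from the roller's axis (46 expected), so the roller is home within about 1 mm, and its 2.3° heading matches the jig's.

```bash
python3 -c "
from bench import r
print(r.hand_in())"
```

```text
the job is handed in; nothing more can be done
None
```

The roller is in the V, home to within about 1 mm by the last top view; the gate is shut against its stop, nothing else was touched, and the job is handed in at about 14 s of the 58 s limit (no verdict was returned).

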